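# Re-set the swivel vise to its index stud

## Robot

A 7-joint arm with a two-finger parallel gripper is mounted at the origin on the work surface. World frame = base frame: x ahead of the robot, y to its left, z up, the work surface at z = 0. Lengths are in m, angles in degrees, forces in N, time in s.
With the tool pointing down it reaches from about 0.425 to 0.875 m from the base axis. Payload 4.7 kg.
Tool frame: the origin (TCP) lies midway between the tips of the shut fingers; the grasp point (between the pads) lies 19 mm behind it (env.tcp_to_grasp is the distance from the TCP to the grasp point, in m); z points along the fingers, x is the direction in which the jaws open and shut, and the axes are right-handed (so a half turn about z gives the same grasp; the last joint's range is limited). The gripper opens to 87 mm and grips with 3 to 60 N. Pads are 19 mm wide; open, the fingers measure 117 mm over their backs; the gripper's body (75 mm by 190 mm) begins 51 mm behind the grasp point.
Start: joints at [76.782, 18.392, -4.016, 83.108, 1.295, 78.541, -3.26], TCP at [0.158, -0.631, 0.223] pointing down, gripper open.
Joint ranges: [-163.93, 163.93], [-17.29, 119.83], [-79.2, 71.16], [3.27, 140.29], [-89.18, 269.18], [5.43, 117.66], [-154.24, 154.24]. Speed limits (degrees/s): [147.25, 147.25, 180, 180, 180, 180, 180].

## Interface

Orientations are given as [roll, pitch, yaw] about the fixed x, y, z axes, in that order (R = Rz(yaw) Ry(pitch) Rx(roll)).
In Python, from cell import env, viewer gives the robot as it stands.
- The arm moves only by the shell command python3 -m pendant 'ROWS' [OPENING] [FORCE]. ROWS is JSON, a list of rows, each a list of 6 numbers: the shift along the tool's x, y, z each as a share of 0.1 m, from -1 to 1, then the turn, a rotation vector about the tool's x, y, z each as a share of 90 degrees, from -1 to 1. A call has exactly 8 rows; each row is the pose to reach, as a shift and turn from the pose commanded when the call began, along the tool's axes at that moment; what a row does not reach only later rows make up. A row lasts 1/8 s, in which the tool goes at most 62.5 mm and 10.7 degrees, less where a joint would pass 70% of its speed; a pose out of reach is approached as far as the arm can. A call with a number of a shift or a turn outside -1 to 1 is refused whole. A call with a gripper value outside its range is refused whole. OPENING is the finger opening in mm, from 0 to 87, set as the call begins (- or left out, the last holds). The fingers move at their own pace and stop on an object; FORCE is the grip in N (left out, the last holds). Time passes only in rows, so rows that repeat a pose let the fingers close, or fill a call up. It gives the time, the measured TCP pose, the force and the opening at its end, in the units of the state.
- env.get_obs(): the state, without advancing time (a new reading comes with each control period).
- viewer.read_camera(name): name is "side" or "top"; returns a dict with "frame" (420x560x3 uint8, red, green, blue), "fx", "fy", "cx", "cy" (pixels), "k1" (the pictures are not rectified: a ray, as slopes to the right and down, at radius r is drawn at 1 + k1 r^2 times it, then the intrinsics apply), "view" (4x4, takes a point from world to camera coordinates). Camera axes: x right, y down, z forward; pixel columns grow to the right and rows downward; lengths in m; the calibration is good to about 2 mm. A picture is of the moment at which its call begins. There is no depth.
- env.sign_off(): hands the job in, once; it reports no verdict.
The state is a dict: "time_s": time; "qpos": joint angles; "joint_velocities": joint speeds; "effort": joint torques, N m; "tool_pos": TCP position; "tool_rot": TCP orientation; "force": force on the tool from outside, world axes, zero at the start; "wrist_torque": the same for the moment, N m; "grip_width": finger opening in m.
Only numpy, scipy, OpenCV 4.12 (cv2) and the standard library are available. Lean on these libraries where they do the work, as an engineer would, in place of code of your own. Each camera call takes 0.05 s, during which the arm holds its last target.

## Task

Release the vise's clamp by swinging its lever fully back to the open stop, swing the vise head round until its pointer is in line with the pointed stud on the base (not the flat one), then tighten the clamp again, firmly but not overtight, going by the feel of the lever. Do not turn the head while the clamp bites, and leave the other things on the bench where they are.

Things in the scene. Friction and masses are not known exactly. Their poses are not given: they have to be found in the camera images.
- base: green round base plate of the swivel vise, 194 mm across, 22 mm high, fixed to the bench, with white scale ticks on its far side. Origin: bench level on the swivel axis. Its x axis points through the middle of the scale, z up. A lug on its edge, 75 degrees clockwise (seen from above) from x, carries the clamp.
- head: the vise head turning on the base about the vertical swivel axis (at most 1.2 rad to either side of the scale's middle), with two steel jaws on top, 101 mm high above the bench; origin: bench level on the swivel axis; its x axis runs along the pointer, z up. When the clamp is released it turns at 2 to 3 N of push at its handle; while clamped it must not be forced.
- swivel_axis (a point): point on the vertical swivel axis, 22 mm above the bench.
- pointer (a point): tip of the flat steel pointer of the head, 78 mm from the swivel axis, 42 mm above the bench; above the scale ticks.
- swing_grip (a point): grasp height, 88 mm above the bench, on the axis of the head's upright round black handle, 20 mm diameter, top at 105 mm, 92 mm from the swivel axis on the side opposite the pointer (towards the robot). Below 58 mm the bar carrying it runs to the head.
- lever_axis (a point): point on the vertical axis of the clamp lever, 95 mm above the bench, 104 mm from the swivel axis. The lever hub, 28 mm diameter, reaches 78 mm above the bench.
- lever_grip (a point): on the axis of the lever's upright round grip (20 mm diameter, top at 114 mm), 95 mm above the bench, 80 mm from lever_axis, the centre of its circle. A bar (top 71 mm above the bench) joins it to the hub. Tight is a push of 12 N while moving, 4 N over the free push; under 3 N over is slack, over 5 overtight. Read at rest after small steps, all is 1 to 2 N less, in the first 0.4 rad 2 to 3.
- lever (a joint): angle of the clamp lever: 0 at the open stop, growing clockwise seen from above (tightening), at most 1.8 rad. It starts clamped and stays where it is left. Its steep cam screw lowers the shoe 6 mm per rad; at 0.3 rad or less the shoe is clear at every head angle. Turning it takes a steady push of about 8 N at the grip until the shoe bites; then the push rises, by 4 N within about 0.3 rad.
- shoe: dark steel clamp strap, 80 x 24 x 10 mm, from the lug to the steel flange of the head; it moves only up and down with the lever and presses on the flange 53 mm from the swivel axis. Origin on the swivel axis, not on the strap. The flange is bent, so it bites at a lever angle of 0.8 rad give or take 0.4, different at each head angle: only the feel of the lever tells.
- pointed_stud: small steel stud with a cone point, 12 mm diameter, 18 mm high, fixed on the base 80 to 94 mm from the swivel axis: the mark to set to. Origin: centre of its foot, 22 mm above the bench.
- flat_stud: low flat-topped hexagonal steel stud, 18 mm across, 7 mm high, on the other side of the scale: not the mark. Origin: centre of its foot, 22 mm above the bench.
- scale: bystander: black pocket scale with a steel pan, 130 x 100 x 22 mm, origin under its centre.
- jar: bystander: brown glass jar, 56 mm diameter, 75 mm high, origin under its centre.
- burr_tray: bystander: black open tray of steel burrs, 160 x 80 x 20 mm, origin under its centre.
- graver: bystander: hand tool with a round handle lying on the bench, about 0.2 m long.

How it is judged (in metres and radians):
On the way, in this order (a step that is already met when the one before it is completed fails the run):
1. the clamp is released: lever at its open stop, shoe off the flange (value of joint lever below 0.15 rad and contact force between shoe and head below 2 N), for 0.2 s.
2. the head is swung into line with the pointed stud, with the clamp still released (y of pointed_stud in the frame of head between -0.005 and 0.005 m and x of pointed_stud in the frame of head above 0.04 m and contact force between shoe and head below 2 N and angular speed of head below 0.05 rad/s), for 0.2 s.
At the end, for the whole second after the job is handed in: the pointed stud lies within 5 mm of the pointer's line (3.3 degrees), on the pointer's side; the clamp shoe presses on the flange with 28 to 80 N (about 2.1 to 6 N over the free push at the lever grip); everything at rest and released (y of pointed_stud in the frame of head between -0.005 and 0.005 m and x of pointed_stud in the frame of head above 0.04 m and contact force between shoe and head between 28 and 80 N and angular speed of head below 0.05 rad/s); the robot touches nothing.
It fails at once if the head is turned while the clamp bites (contact force between shoe and head above 15 N and angular speed of head above 0.15 rad/s).
It fails at once if the scale is disturbed (distance of scale from where it was at the start of the episode above 0.02 m).
It fails at once if the jar is disturbed (distance of jar from where it was at the start of the episode above 0.02 m).
It fails at once if the burr tray is disturbed (distance of burr_tray from where it was at the start of the episode above 0.02 m).
It fails at once if the graver is disturbed (distance of graver from where it was at the start of the episode above 0.02 m).
It also fails if it takes over 67 s, if anything falls off the work surface, if the arm or the gripper's body presses on something with over 40 N, if the wrist force passes 120 N, or if a joint passes its speed limit or range.

## Working session

There is one attempt and no reset: what is moved stays moved. The work goes in short steps, Python scripts to look and compute and a shell command to move; the robot and the scene stay as the last step left them, time stands still between calls to the robot, and variables do not carry over. Pictures are saved under pics/ and viewed, and the job is handed in when it is done.

```bash
ls; mkdir -p pics; cat > h.py <<'E'
import numpy as np,cv2
from cell import env,viewer
def cam(n):
    c=viewer.read_camera(n); return c
def save(c,name,crop=None,s=1):
    im=c["frame"][:,:,::-1]
    if crop: x0,y0,x1,y1=crop; im=im[y0:y1,x0:x1]
    if s!=1: im=cv2.resize(im,None,fx=s,fy=s,interpolation=cv2.INTER_CUBIC)
    cv2.imwrite("pics/"+name,im)
def pix2plane(c,u,v,z):
    xd,yd=(u-c["cx"])/c["fx"],(v-c["cy"])/c["fy"]
    rd=np.hypot(xd,yd); r=rd
    for _ in range(50): r=rd/(1+c["k1"]*r*r)
    s=r/rd if rd else 1
    V=np.array(c["view"]);R=V[:3,:3];t=V[:3,3];o=-R.T@t
    d=R.T@np.array([xd*s,yd*s,1]); return o+d*(z-o[2])/d[2]
def proj(c,p):
    V=np.array(c["view"]);q=V[:3,:3]@np.array(p)+V[:3,3];x,y=q[0]/q[2],q[1]/q[2]
    k=1+c["k1"]*(x*x+y*y);return np.array([c["fx"]*x*k+c["cx"],c["fy"]*y*k+c["cy"]])
E
python3 - <<'E'
from h import *
o=env.get_obs()
for k in o: print(k,np.round(o[k],3))
for n in("top","side"):
    c=cam(n); save(c,n+"0.png"); print(n,{k:np.round(c[k],3) for k in c if k!="frame"}); import pickle; pickle.dump(c,open(n+"0.pkl","wb"))
E
```

```text
pics
time_s 0.0
qpos [76.781 18.439 -4.015 83.176  1.294 78.542 -3.259]
joint_velocities [ 0.007  0.025  0.027 -0.038 -0.054  0.089 -0.008]
effort [ 0.0000e+00 -4.9128e+01 -4.0400e-01 -3.1253e+01 -6.4000e-02  4.4000e-02
  0.0000e+00]
tool_pos [ 0.157 -0.63   0.221]
tool_rot [ 1.79995e+02  1.12000e-01 -7.59710e+01]
force [-0.682 -0.845 -0.206]
wrist_torque [-0.024  0.035  0.025]
grip_width 0.087
top {'fx': np.float64(450.563), 'fy': np.float64(450.563), 'cx': np.float64(282.076), 'cy': np.float64(213.424), 'k1': np.float64(0.008), 'view': array([[-0.009, -1.   , -0.009,  0.011],
       [-0.985,  0.01 , -0.172,  0.539],
       [ 0.172,  0.007, -0.985,  1.355],
       [ 0.   ,  0.   ,  0.   ,  1.   ]])}
side {'fx': np.float64(435.413), 'fy': np.float64(435.413), 'cx': np.float64(275.438), 'cy': np.float64(211.221), 'k1': np.float64(-0.064), 'view': array([[-0.933, -0.36 , -0.013,  0.481],
       [-0.217,  0.591, -0.776,  0.201],
       [ 0.287, -0.721, -0.63 ,  0.988],
       [ 0.   ,  0.   ,  0.   ,  1.   ]])}
```

View pics/top0.png

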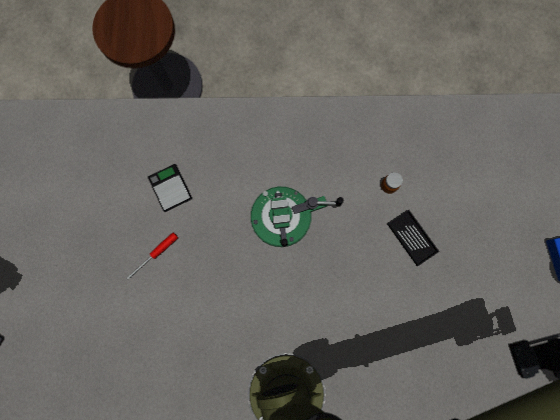

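View pics/side0.png

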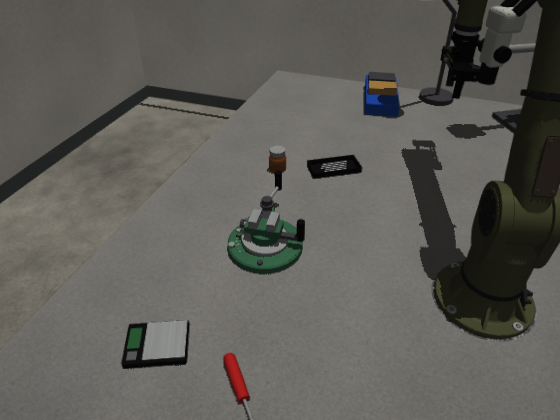

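```bash
python3 - <<'E'
from h import *; import pickle
c=pickle.load(open("top0.pkl","rb")); save(c,"t1.png",(235,170,360,262),6)
c=pickle.load(open("side0.pkl","rb")); save(c,"s1.png",(215,140,325,280),4)
E
```

```text
(no output)
```

View pics/t1.png

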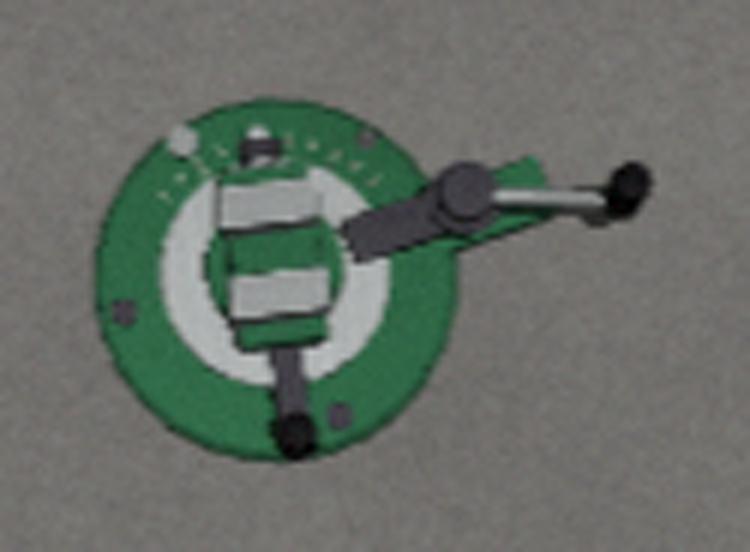

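View pics/s1.png

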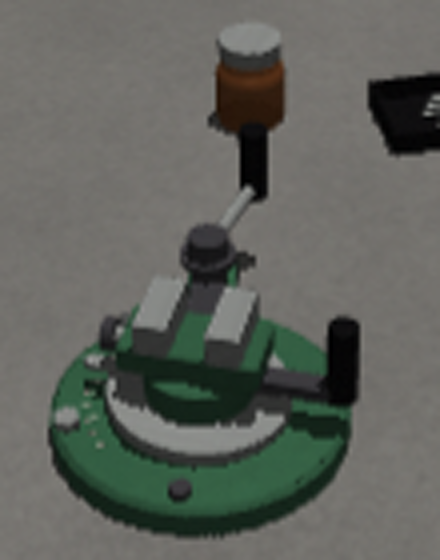

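```bash
python3 - <<'E'
from h import *; import pickle
c=pickle.load(open("top0.pkl","rb")); save(c,"t2.png",(255,182,305,216),15)
s=pickle.load(open("side0.pkl","rb")); save(s,"s2.png",(222,215,262,260),13)
P=lambda u,v,z:pix2plane(c,235+u/6-.0,170+v/6,z)
print("base edge", [P(*a,.022).round(4) for a in((95,280),(460,280),(278,98),(278,460))])
for n,a in dict(hub=(466,190,.078),levergrip=(631,182,.114),handle=(295,432,.105),studL=(182,140,.029),studM=(257,132,.04),jaw1=(270,203,.101),jaw2=(280,293,.101)).items(): print(n,P(*a).round(4))
E
```

```text
base edge [array([0.5343, 0.1044, 0.022 ]), array([ 0.5323, -0.088 ,  0.022 ]), array([0.6316, 0.007 , 0.022 ]), array([0.4382, 0.0087, 0.022 ])]
hub [ 0.5693 -0.0887  0.078 ]
levergrip [ 0.5652 -0.1681  0.114 ]
handle [ 0.4436 -0.0006  0.105 ]
studL [0.6077 0.058  0.029 ]
studM [0.6092 0.0181 0.04  ]
jaw1 [0.5591 0.0108 0.101 ]
jaw2 [0.5135 0.0062 0.101 ]
```

View pics/t2.png

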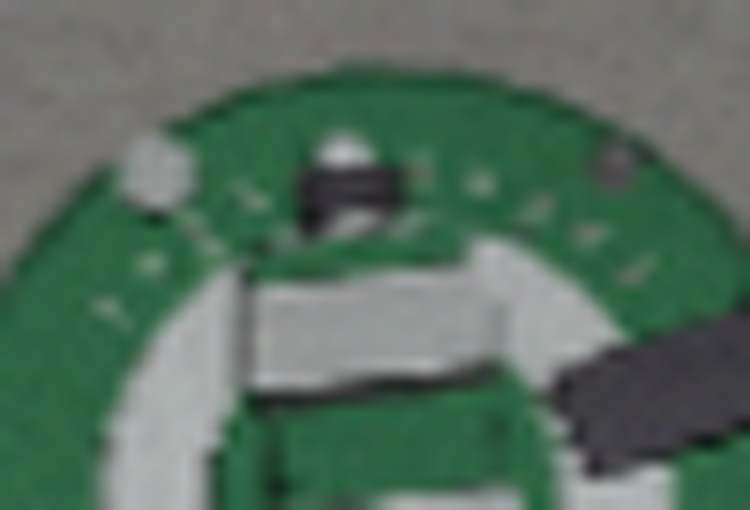

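View pics/s2.png

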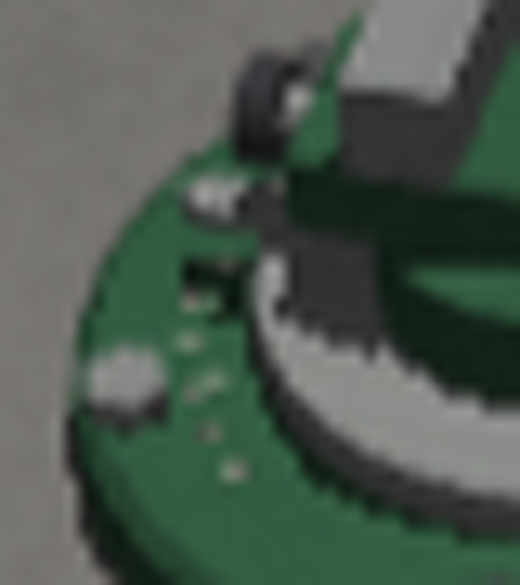

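```bash
python3 - <<'E'
from h import *; import pickle
c=pickle.load(open("top0.pkl","rb")); s=pickle.load(open("side0.pkl","rb"))
P=lambda u,v,z:pix2plane(c,235+u/6-.0,170+v/6,z)
C=np.array([.534,.0083])
for n,a in dict(a=(367,138),b=(125,312),d=(340,415)).items():
  for z in(.022,.030):
    p=P(a[0],a[1],z);d=p[:2]-C; print(n,p.round(4),np.hypot(*d).round(4),np.degrees(np.arctan2(d[1],d[0])).round(1),proj(s,p).round(1))
  u=int(235+a[0]/6);v=int(170+a[1]/6); print(c["frame"][v-3:v+4,u-3:u+4].sum(2)//3)
print([proj(s,[.6116,.0159,.042]).round(1),proj(c,[.6116,.0159,.042]).round(1)])
im=s["frame"][205:260,225:290,::-1]; cv2.imwrite("pics/s3.png",cv2.resize(np.clip(im*1.8,0,255).astype(np.uint8),None,fx=11,fy=11,interpolation=cv2.INTER_CUBIC))
E
```

```text
a [ 0.6093 -0.0401  0.022 ] 0.0895 -32.7 [248.3 221.3]
a [ 0.6075 -0.0399  0.03  ] 0.0879 -33.2 [248.7 219.3]
[[ 63  56  62  93 112 117 115]
 [ 65  59  64  71  66  95 115]
 [ 67  62  77  89  62  55  97]
 [ 67  66  71  76  71  64  60]
 [ 69  68  75  75  67  63  61]
 [ 69  67  68  68  66  66  66]
 [ 72  70  69  66  66  64  63]]
b [0.517  0.0885 0.022 ] 0.082 101.9 [261.6 261.9]
b [0.5158 0.088  0.03  ] 0.0817 102.9 [262.1 259.6]
[[70 74 68 69 72 71 70]
 [67 62 53 67 58 62 74]
 [58 72 69 67 65 68 73]
 [65 71 62 66 65 71 76]
 [63 62 55 66 59 60 77]
 [62 74 73 61 58 72 78]
 [55 66 69 71 72 74 76]]
d [ 0.4614 -0.0239  0.022 ] 0.0794 -156.1 [298.2 238. ]
d [ 0.4605 -0.0238  0.03  ] 0.0802 -156.4 [298.6 235.8]
[[73 75 68 77 73 72 72]
 [75 70 66 55 63 69 73]
 [74 70 68 69 67 69 75]
 [75 72 66 69 68 71 73]
 [71 70 60 69 62 65 73]
 [63 70 57 60 66 67 68]
 [62 77 77 76 69 59 54]]
[array([238.4, 228.4]), array([278.5, 191.1])]
```

View pics/s3.png

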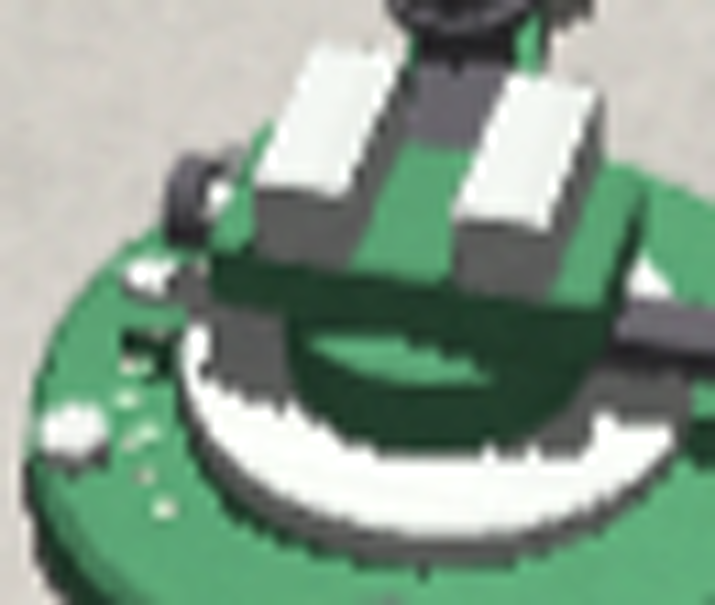

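```bash
python3 - <<'E'
from h import *; import pickle
c=pickle.load(open("top0.pkl","rb")); s=pickle.load(open("side0.pkl","rb"))
for z in(.022,.032,.04): print(proj(s,[.6075,-.04,z]),proj(c,[.6075,-.04,z]))
for (u,v) in((296,193),(255,222),(291.5,239)): print(c["frame"][v-2:v+3,u-2:u+3].reshape(5,-1))
save(c,"t4.png",(285,182,310,204),30)
E
```

```text
[248.9226554  221.50774729] [296.14171159 193.55282798]
[248.73066412 218.67832997] [296.21009862 192.87304528]
[248.57568057 216.39271683] [296.26549222 192.32242336]
[[ 40  82  56  56  73  63  67  77  69  58  76  66  92 101  92]
 [ 51  76  60  77  79  77  88  89  90  58  67  63  46  66  53]
 [ 58  76  66  71  72  71  75  76  78  60  84  70  42  90  62]
 [ 52  88  64  70  81  74  68  83  74  51  89  62  39  92  59]
 [ 43  93  65  43  96  67  45  95  65  42  94  62  42  94  63]]
[[ 46  83  58  52  51  57  65  66  70  56  59  60  46  80  62]
 [ 62  83  71  68  66  73  66  64  71  66  63  68  60  77  68]
 [ 56  88  70  61  60  65  66  63  71  66  64  67  62  81  71]
 [ 43  84  60  50  58  58  65  66  68  57  59  61  45  76  59]
 [ 49 104  70  50 100  71  44  82  59  39  80  56  43 103  70]]Traceback (most recent call last):
  File "<stdin>", line 4, in <module>
TypeError: slice indices must be integers or None or have an __index__ method
```

```bash
cat >> h.py <<'E'
from scipy.spatial.transform import Rotation as Rn
def goal(x,y,z,yaw):
    o=env.get_obs();R=Rn.from_euler('xyz',o["tool_rot"],degrees=True)
    G=Rn.from_euler('xyz',[180,0,yaw],degrees=True)
    d=R.inv().apply(np.array([x,y,z])-o["tool_pos"])/.1; r=(R.inv()*G).as_rotvec()/(np.pi/2)
    print("shift",d.round(3),"turn",r.round(3))
E
python3 -c "
from h import *
goal(.5652,-.1681,.15,-3)"
python3 -m pendant '[[-0.08,-0.12,0,0,0,-0.1],[-0.17,-0.25,0,0,0,-0.2],[-0.26,-0.38,0,0,0,-0.3],[-0.35,-0.51,0,0,0,-0.4],[-0.44,-0.64,0,0,0,-0.5],[-0.53,-0.77,0,0,0,-0.6],[-0.62,-0.9,0,0,0,-0.7],[-0.69,-1,0,0,0,-0.8]]' 60 20
python3 -c "
from h import *
goal(.5652,-.1681,.15,-3)"
```

```text
shift [-3.493 -5.077  0.721] turn [-0.001  0.001 -0.811]
time_s: 1.1
tool_pos: [0.2383, -0.5386, 0.2221]
tool_rot: [-179.9, 0.0, -3.6]
force: [-0.5, -0.3, 0.3]
grip_width: 0.0596
shift [ 3.028 -3.904  0.723] turn [-0.001  0.    -0.007]
```

```bash
R='[[0.05,-0.06,0,0,0,0]]'
python3 -m pendant '[[0.09,-0.12,0,0,0,0],[0.19,-0.24,0,0,0,0],[0.28,-0.36,0,0,0,0],[0.38,-0.49,0,0,0,0],[0.47,-0.61,0,0,0,0],[0.57,-0.73,0,0,0,0],[0.66,-0.85,0,0,0,0],[0.76,-0.97,0,0,0,0]]'
python3 -m pendant '[[0.09,-0.12,0,0,0,0],[0.19,-0.24,0,0,0,0],[0.28,-0.36,0,0,0,0],[0.38,-0.49,0,0,0,0],[0.47,-0.61,0,0,0,0],[0.57,-0.73,0,0,0,0],[0.66,-0.85,0,0,0,0],[0.76,-0.97,0,0,0,0]]'
python3 -m pendant '[[0.09,-0.12,0,0,0,0],[0.19,-0.24,0,0,0,0],[0.28,-0.36,0,0,0,0],[0.38,-0.49,0,0,0,0],[0.47,-0.61,0,0,0,0],[0.57,-0.73,0,0,0,0],[0.66,-0.85,0,0,0,0],[0.76,-0.97,0,0,0,0]]'
python3 -c "
from h import *
goal(.5652,-.1681,.15,-3)"
```

```text
time_s: 2.1
tool_pos: [0.3209, -0.4473, 0.2226]
tool_rot: [180.0, 0.0, -4.0]
force: [-0.5, -0.1, -0.9]
grip_width: 0.0601
time_s: 3.1
tool_pos: [0.4035, -0.3558, 0.2226]
tool_rot: [180.0, 0.0, -4.0]
force: [-0.4, -0.2, 0.2]
grip_width: 0.0599
time_s: 4.1
tool_pos: [0.4861, -0.2643, 0.2225]
tool_rot: [180.0, 0.0, -4.0]
force: [0.3, -0.4, -0.2]
grip_width: 0.0601
shift [ 0.723 -1.014  0.725] turn [ 0.     0.    -0.011]
```

```bash

python3 -m pendant '[[0.09,-0.12,0,0,0,0],[0.18,-0.25,0.1,0,0,0],[0.28,-0.38,0.2,0,0,0],[0.38,-0.5,0.3,0,0,0],[0.48,-0.65,0.45,0,0,0],[0.58,-0.8,0.6,0,0,0],[0.66,-0.92,0.72,0,0,-0.01],[0.72,-1,0.72,0,0,-0.01]]'
python3 -c "
from h import *
goal(.5652,-.1681,.077,-3)
c=cam('side');save(c,'s5.png',(225,110,345,230),5)
c=cam('top');save(c,'t5.png',(235,150,385,262),5)"
```

```text
time_s: 5.1
tool_pos: [0.564, -0.1691, 0.1492]
tool_rot: [-180.0, 0.1, -3.0]
force: [0.1, -0.0, -0.7]
grip_width: 0.0596
shift [ 0.013 -0.01   0.722] turn [-0.001  0.001 -0.   ]
```

View pics/s5.png

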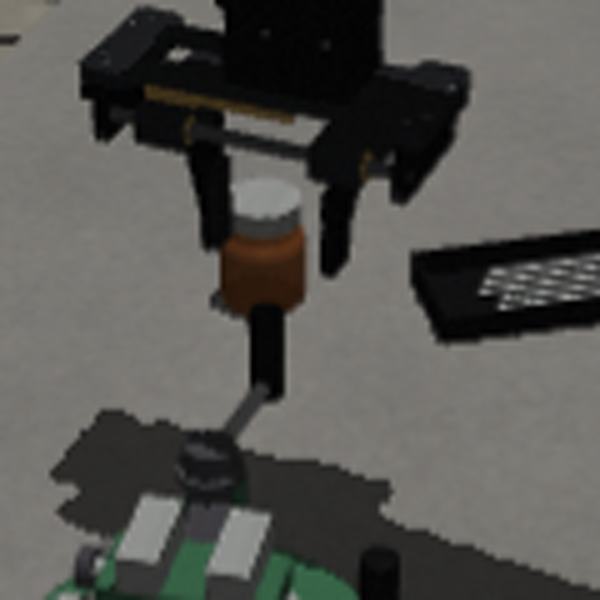

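```bash

python3 -m pendant '[[0.01,-0.01,0.12,0,0,0],[0.01,-0.01,0.24,0,0,0],[0.01,-0.01,0.36,0,0,0],[0.01,-0.01,0.48,0,0,0],[0.01,-0.01,0.58,0,0,0],[0.01,-0.01,0.66,0,0,0],[0.01,-0.01,0.71,0,0,0],[0.01,-0.01,0.71,0,0,0]]'
python3 -m pendant '[[0,0,0,0,0,0],[0,0,0,0,0,0],[0,0,0,0,0,0],[0,0,0,0,0,0],[0,0,0,0,0,0],[0,0,0,0,0,0],[0,0,0,0,0,0],[0,0,0,0,0,0]]' 0 15
python3 -c "
from h import *
o=env.get_obs()
print(o['tool_pos'],o['tool_rot'],o['force'],o['wrist_torque'],o['grip_width'])"
```

```text
time_s: 6.2
tool_pos: [0.5651, -0.1692, 0.0792]
tool_rot: [-180.0, 0.0, -3.1]
force: [0.8, -0.2, 0.3]
grip_width: 0.06
time_s: 7.2
tool_pos: [0.5678, -0.1694, 0.0798]
tool_rot: [180.0, -0.3, -3.1]
force: [7.1, -0.4, -5.3]
grip_width: 0.0193
[ 0.56782332 -0.16941213  0.07984027] [179.99624447  -0.3258432   -3.06124395] [ 7.14720848 -0.41371811 -5.34089122] [-0.24921184 -1.50743097 -0.04741712] 0.01930274640196438
```

```bash
cat >> h.py <<'E'
A=np.array([.5693,-.0887])
def arc(center,degs,pos=None):
    # degs: CCW from above positive; prints rows in tool axes (1/0.1m, 1/90deg)
    o=env.get_obs();yaw=np.radians(o["tool_rot"][2]);p=np.array(o["tool_pos"][:2] if pos is None else pos)
    T=np.array([[np.cos(yaw),np.sin(yaw)],[np.sin(yaw),-np.cos(yaw)]])
    out=[]
    for d in degs:
        t=np.radians(d);Q=np.array([[np.cos(t),-np.sin(t)],[np.sin(t),np.cos(t)]])
        s=T@(Q@(p-center)+center-p)/.1
        out.append([round(s[0],3),round(s[1],3),0,0,0,round(-d/90,3)])
    print(out)
def feel(center=None):
    center=A if center is None else center
    o=env.get_obs();p=o["tool_pos"][:2];f=o["force"][:2];d=p-center
    t=d[0]*f[1]-d[1]*f[0]
    print("t",round(o["time_s"],2),"ang",np.degrees(np.arctan2(d[1],d[0])).round(2),"r",np.hypot(*d).round(4),"yaw",o["tool_rot"][2].round(1),"F",o["force"].round(1),"Mz",o["wrist_torque"][2].round(3),
     "push F-only",round(t/.08,2),"with Mz",round((t+o["wrist_torque"][2])/.08,2),"w",o["grip_width"].round(4),"z",o["tool_pos"][2].round(4))
E
python3 -c "
from h import *
feel()
arc(A,[5,10,15,20,25,30,35,40])"
```

```text
Traceback (most recent call last):
  File "h.py", line 42, in feel
    "push F-only",round(t/.08,2),"with Mz",round((t+o["wrist_torque"][2])/.08,2),"w",o["grip_width"].round(4),"z",o["tool_pos"][2].round(4))
                                                                                     ^^^^^^^^^^^^^^^^^^^^^
AttributeError: 'float' object has no attribute 'round'
```

```bash
sed -i 's/o\["grip_width"\].round(4)/round(o["grip_width"],4)/' h.py
python3 -c "
from h import *
feel()
arc(A,[5,10,15,20,25,30,35,40])"
```

```text
t 7.2 ang -91.05 r 0.0807 yaw -3.1 F [ 7.1 -0.4 -5.3] Mz -0.047 push F-only 7.22 with Mz 6.63 w 0.0193 z 0.0798
[[np.float64(0.07), np.float64(-0.006), 0, 0, 0, -0.056], [np.float64(0.14), np.float64(-0.017), 0, 0, 0, -0.111], [np.float64(0.208), np.float64(-0.035), 0, 0, 0, -0.167], [np.float64(0.274), np.float64(-0.058), 0, 0, 0, -0.222], [np.float64(0.338), np.float64(-0.088), 0, 0, 0, -0.278], [np.float64(0.4), np.float64(-0.122), 0, 0, 0, -0.333], [np.float64(0.458), np.float64(-0.162), 0, 0, 0, -0.389], [np.float64(0.512), np.float64(-0.207), 0, 0, 0, -0.444]]
```

```bash
python3 -m pendant '[[0.07,-0.006,0,0,0,-0.056],[0.14,-0.017,0,0,0,-0.111],[0.208,-0.035,0,0,0,-0.167],[0.274,-0.058,0,0,0,-0.222],[0.338,-0.088,0,0,0,-0.278],[0.4,-0.122,0,0,0,-0.333],[0.458,-0.162,0,0,0,-0.389],[0.512,-0.207,0,0,0,-0.444]]'
python3 -c "
from h import *
feel()
arc(A,[5,10,15,20,25,30,35,40])"
```

```text
time_s: 8.2
tool_pos: [0.616, -0.1554, 0.0796]
tool_rot: [179.9, 0.3, 36.9]
force: [-3.8, -5.8, 3.2]
grip_width: 0.0194
t 8.2 ang -55.01 r 0.0814 yaw 36.9 F [-3.8 -5.8  3.2] Mz -0.102 push F-only -6.5 with Mz -7.77 w 0.0194 z 0.0796
[[np.float64(0.071), np.float64(-0.001), 0, 0, 0, -0.056], [np.float64(0.142), np.float64(-0.008), 0, 0, 0, -0.111], [np.float64(0.211), np.float64(-0.021), 0, 0, 0, -0.167], [np.float64(0.28), np.float64(-0.04), 0, 0, 0, -0.222], [np.float64(0.346), np.float64(-0.065), 0, 0, 0, -0.278], [np.float64(0.41), np.float64(-0.096), 0, 0, 0, -0.333], [np.float64(0.471), np.float64(-0.132), 0, 0, 0, -0.389], [np.float64(0.529), np.float64(-0.173), 0, 0, 0, -0.444]]
```

```bash
python3 -m pendant '[[0.035,-0.001,0,0,0,-0.028],[0.071,-0.001,0,0,0,-0.056],[0.107,-0.005,0,0,0,-0.083],[0.142,-0.008,0,0,0,-0.111],[0.177,-0.014,0,0,0,-0.139],[0.211,-0.021,0,0,0,-0.167],[0.246,-0.03,0,0,0,-0.194],[0.28,-0.04,0,0,0,-0.222]]'
python3 -c "
from h import *
feel()
arc(A,[2.5,5,7.5,10,12.5,15,17.5,20])"
```

```text
time_s: 9.2
tool_pos: [0.6367, -0.1361, 0.0797]
tool_rot: [179.9, 0.3, 56.7]
force: [-1.8, -6.6, 1.1]
grip_width: 0.0192
t 9.2 ang -35.14 r 0.0824 yaw 56.7 F [-1.8 -6.6  1.1] Mz -0.13 push F-only -6.64 with Mz -8.27 w 0.0192 z 0.0797
[[np.float64(0.036), np.float64(0.0), 0, 0, 0, -0.028], [np.float64(0.072), np.float64(-0.001), 0, 0, 0, -0.056], [np.float64(0.108), np.float64(-0.004), 0, 0, 0, -0.083], [np.float64(0.143), np.float64(-0.008), 0, 0, 0, -0.111], [np.float64(0.179), np.float64(-0.014), 0, 0, 0, -0.139], [np.float64(0.214), np.float64(-0.021), 0, 0, 0, -0.167], [np.float64(0.249), np.float64(-0.03), 0, 0, 0, -0.194], [np.float64(0.283), np.float64(-0.04), 0, 0, 0, -0.222]]
```

```bash
sed -i 's/^A=.*/A=np.array([.5711,-.0892])/' h.py; python3 -m pendant '[[0.036,0,0,0,0,-0.028],[0.072,-0.001,0,0,0,-0.056],[0.107,-0.004,0,0,0,-0.083],[0.142,-0.009,0,0,0,-0.111],[0.177,-0.016,0,0,0,-0.139],[0.21,-0.024,0,0,0,-0.167],[0.243,-0.033,0,0,0,-0.194],[0.276,-0.044,0,0,0,-0.222]]'
python3 -c "
from h import *
feel()
arc(A,[2.5,5,7.5,10,12.5,15,17.5,20])"
```

```text
time_s: 10.2
tool_pos: [0.6387, -0.1246, 0.0782]
tool_rot: [-179.0, 1.6, 76.2]
force: [-25.6, -24.7, 15.5]
grip_width: 0.0378
t 10.2 ang -27.68 r 0.0763 yaw 76.2 F [-25.6 -24.7  15.5] Mz -0.334 push F-only -32.22 with Mz -36.39 w 0.0378 z 0.0782
[[np.float64(0.032), np.float64(0.007), 0, 0, 0, -0.028], [np.float64(0.065), np.float64(0.013), 0, 0, 0, -0.056], [np.float64(0.098), np.float64(0.018), 0, 0, 0, -0.083], [np.float64(0.131), np.float64(0.02), 0, 0, 0, -0.111], [np.float64(0.165), np.float64(0.022), 0, 0, 0, -0.139], [np.float64(0.198), np.float64(0.022), 0, 0, 0, -0.167], [np.float64(0.231), np.float64(0.021), 0, 0, 0, -0.194], [np.float64(0.264), np.float64(0.018), 0, 0, 0, -0.222]]
```

```bash
python3 -m pendant '[[-0.06,-0.01,0,0,0,0.05],[-0.12,-0.03,0,0,0,0.1],[-0.18,-0.05,0,0,0,0.15],[-0.22,-0.06,0,0,0,0.19],[-0.22,-0.06,0,0,0,0.19],[-0.22,-0.06,0,0,0,0.19],[-0.22,-0.06,0,0,0,0.19],[-0.22,-0.06,0,0,0,0.19]]'
python3 -c "
from h import *
feel()"
```

```text
time_s: 11.2
tool_pos: [0.638, -0.1349, 0.0791]
tool_rot: [179.7, 0.5, 59.4]
force: [1.9, -12.2, -2.8]
grip_width: 0.0191
t 11.2 ang -34.34 r 0.081 yaw 59.4 F [  1.9 -12.2  -2.8] Mz 0.068 push F-only -9.09 with Mz -8.25 w 0.0191 z 0.0791
```

```bash
python3 -m pendant '[[0,0,0,0,0,0],[0,0,0,0,0,0],[0,0,0,0,0,0],[0,0,-0.1,0,0,0],[0,0,-0.25,0,0,0],[0,0,-0.4,0,0,0],[0,0,-0.55,0,0,0],[0,0,-0.7,0,0,0]]' 45
python3 -c "
from h import *
feel()
c=cam('side');save(c,'s6.png',(215,140,325,280),4)
c=cam('top');save(c,'t6.png',(235,170,360,262),6)
"
```

```text
time_s: 12.2
tool_pos: [0.6382, -0.1259, 0.151]
tool_rot: [180.0, -0.0, 59.7]
force: [-0.4, -0.8, 0.2]
grip_width: 0.0451
t 12.2 ang -28.66 r 0.0765 yaw 59.7 F [-0.4 -0.8  0.2] Mz -0.032 push F-only -0.87 with Mz -1.27 w 0.0451 z 0.151
```

View pics/s6.png

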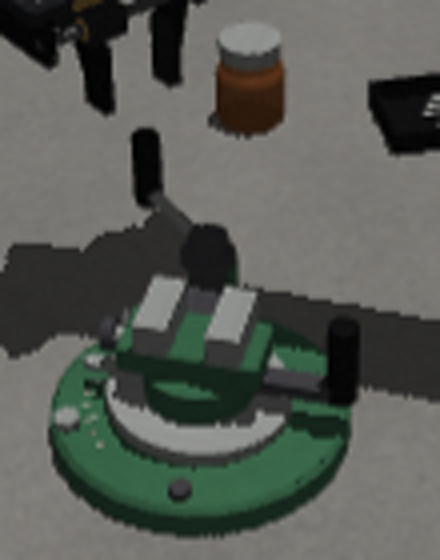

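View pics/t6.png

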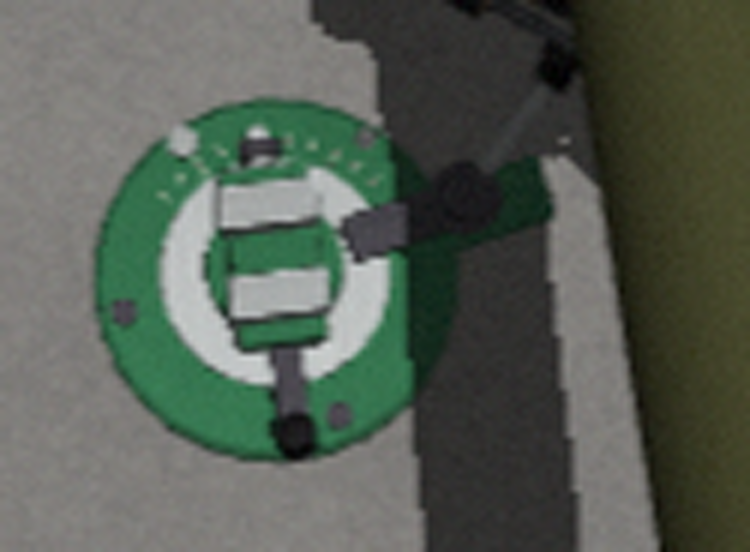

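```bash
python3 -m pendant '[[0,-0.12,0,0,0,-0.05],[0,-0.24,0,0,0,-0.1],[0.01,-0.37,0,0,0,-0.15],[0.01,-0.5,0,0,0,-0.2],[0.01,-0.62,0,0,0,-0.25],[0.01,-0.75,0,0,0,-0.3],[0.01,-0.88,0,0,0,-0.35],[0.01,-1,0,0,0,-0.39]]' 45 15
python3 -c "
from h import *
import pickle
c=pickle.load(open('top0.pkl','rb'));p=pix2plane(c,235+556/6,170+66/6,.114)[:2]+[.0018,-.0005];d=p-A;print(p,np.degrees(np.arctan2(d[1],d[0])),np.hypot(*d))
goal(.4454,-.001,.151,95.6)"
```

```text
time_s: 13.3
tool_pos: [0.5514, -0.0744, 0.1491]
tool_rot: [-180.0, -0.0, 95.0]
force: [0.5, -0.4, -0.1]
grip_width: 0.0452
[ 0.62644977 -0.13308701] -38.41100851572406 0.07063757569765133
shift [ 0.823 -0.992 -0.018] turn [-0.001 -0.    -0.007]
```

```bash
python3 -m pendant '[[0.1,-0.12,0,0,0,0],[0.2,-0.24,0,0,0,0],[0.31,-0.37,0,0,0,0],[0.41,-0.5,0,0,0,0],[0.52,-0.62,0,0,0,0],[0.62,-0.75,0,0,0,0],[0.73,-0.87,0,0,0,0],[0.82,-0.99,0,0,0,0]]'
python3 -c "
from h import *
import pickle
c=pickle.load(open('side0.pkl','rb'));t=pickle.load(open('top0.pkl','rb'))
p=pix2plane(c,251.5,173,.114)[:2];d=p-A;print(p,np.degrees(np.arctan2(d[1],d[0])),np.hypot(*d))
for a in (-30,-34,-38,-42):
  q=[A[0]+.08*np.cos(np.radians(a)),A[1]+.08*np.sin(np.radians(a)),.114]; print(a,proj(c,q),(proj(t,q)-[235,170])*6)
goal(.4454,-.001,.07,95.6)"
```

```text
time_s: 14.3
tool_pos: [0.4456, -0.0005, 0.1492]
tool_rot: [-180.0, 0.0, 94.8]
force: [-0.1, -0.3, 0.8]
grip_width: 0.045
[ 0.63584249 -0.13342075] -34.334057855636615 0.07840322119071107
-30 [249.36834872 173.49556841] [548.39233563  35.4561967 ]
-34 [251.04798802 172.79123288] [558.03043976  41.1005655 ]
-38 [252.79665015 172.1539912 ] [567.25709145  47.3829143 ]
-42 [254.6065657  171.58615212] [576.02782673  54.27419384]
shift [-0.004 -0.003  0.792] turn [-0.     0.    -0.009]
```

```bash
python3 -m pendant '[[0,0,0.13,0,0,0],[0,0,0.26,0,0,0],[0,0,0.39,0,0,0],[0,0,0.52,0,0,0],[0,0,0.63,0,0,0],[0,0,0.72,0,0,0],[0,0,0.78,0,0,0],[0,0,0.78,0,0,0]]'
python3 -m pendant '[[0,0,0,0,0,0],[0,0,0,0,0,0],[0,0,0,0,0,0],[0,0,0,0,0,0],[0,0,0,0,0,0],[0,0,0,0,0,0],[0,0,0,0,0,0],[0,0,0,0,0,0]]' 0 15
python3 -c "
from h import *
C=np.array([.5358,.008])
feel(C); o=env.get_obs(); print(o['tool_pos'])
arc(C,[-4,-9,-14,-19,-24,-29,-34,-37])"
```

```text
time_s: 15.3
tool_pos: [0.4463, -0.0011, 0.0712]
tool_rot: [-180.0, -0.0, 94.9]
force: [0.0, 0.0, -0.2]
grip_width: 0.0452
time_s: 16.3
tool_pos: [0.4467, -0.001, 0.0717]
tool_rot: [-180.0, -0.0, 94.9]
force: [-2.3, 2.1, 5.0]
grip_width: 0.0193
t 16.3 ang -174.21 r 0.0896 yaw 94.9 F [-2.3  2.1  5. ] Mz 0.063 push F-only -2.64 with Mz -1.85 w 0.0193 z 0.0717
[ 0.44666715 -0.00103504  0.07173658]
[[np.float64(0.063), np.float64(0.001), 0, 0, 0, 0.044], [np.float64(0.14), np.float64(0.009), 0, 0, 0, 0.1], [np.float64(0.217), np.float64(0.023), 0, 0, 0, 0.156], [np.float64(0.292), np.float64(0.044), 0, 0, 0, 0.211], [np.float64(0.366), np.float64(0.072), 0, 0, 0, 0.267], [np.float64(0.436), np.float64(0.105), 0, 0, 0, 0.322], [np.float64(0.503), np.float64(0.145), 0, 0, 0, 0.378], [np.float64(0.542), np.float64(0.172), 0, 0, 0, 0.411]]
```

```bash
python3 -m pendant '[[0.063,0.001,0,0,0,0.044],[0.14,0.009,0,0,0,0.1],[0.217,0.023,0,0,0,0.156],[0.292,0.044,0,0,0,0.211],[0.366,0.072,0,0,0,0.267],[0.436,0.105,0,0,0,0.322],[0.503,0.145,0,0,0,0.378],[0.555,0.182,0,0,0,0.422]]'
python3 -m pendant '[[0,0,0,0,0,0],[0,0,0,0,0,0],[0,0,0,0,0,0],[0,0,0,0,0,0],[0,0,0,0,0,0],[0,0,0,0,0,0],[0,0,0,0,0,0],[0,0,0,0,0,0]]'
python3 -c "
from h import *
C=np.array([.5358,.008])
feel(C); o=env.get_obs(); print(o['tool_pos'])
import pickle
c=cam('side');pickle.dump(c,open('side7.pkl','wb'));save(c,'s7.png',(215,195,315,275),8)
c=cam('top');pickle.dump(c,open('top7.pkl','wb'));save(c,'t7.png',(245,175,345,250),8)
"
```

```text
time_s: 17.3
tool_pos: [0.4571, 0.0562, 0.0716]
tool_rot: [-179.7, 0.3, 56.7]
force: [-11.8, 3.6, 16.3]
grip_width: 0.0191
time_s: 18.3
tool_pos: [0.4576, 0.057, 0.0716]
tool_rot: [-179.7, 0.1, 56.9]
force: [-9.3, 4.3, 13.3]
grip_width: 0.0197
t 18.3 ang 147.93 r 0.0923 yaw 56.9 F [-9.3  4.3 13.3] Mz -0.105 push F-only 1.51 with Mz 0.2 w 0.0197 z 0.0716
[0.45760569 0.05700065 0.07157275]
```

View pics/s7.png

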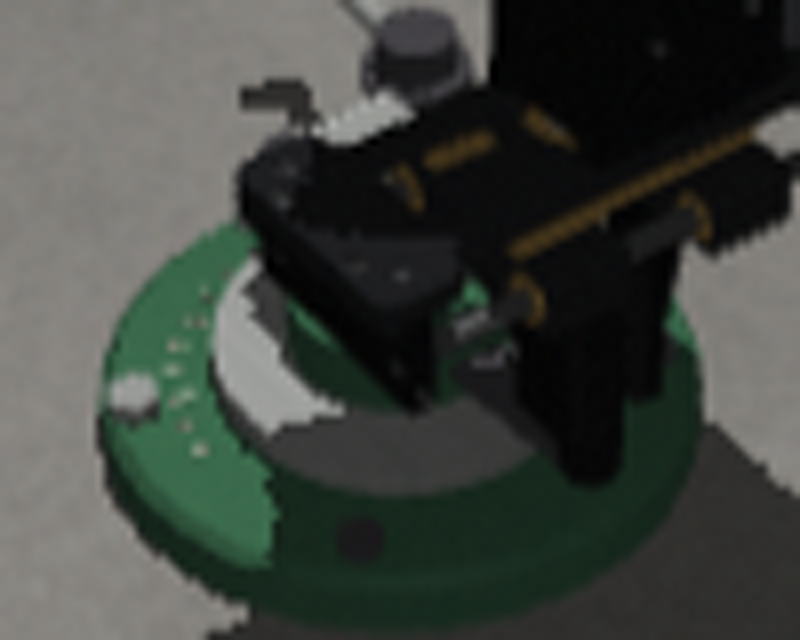

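View pics/t7.png

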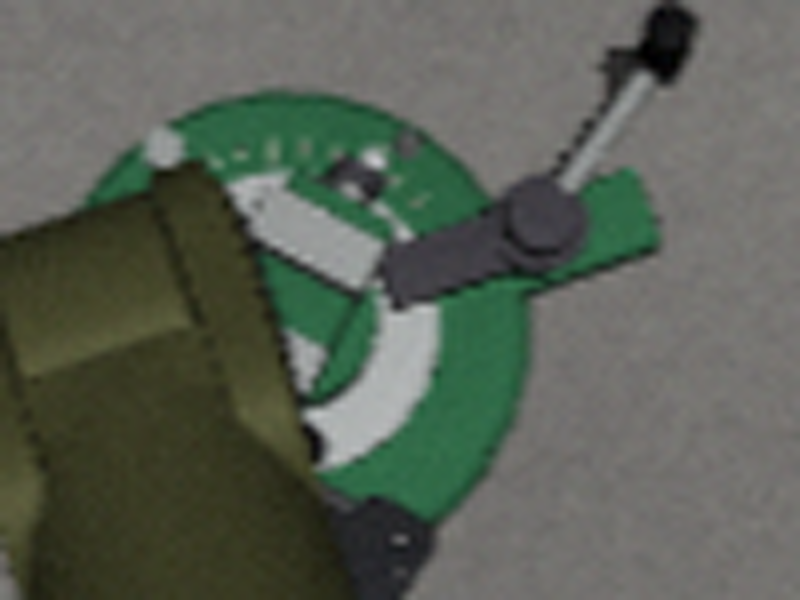

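```bash
python3 - <<'E'
from h import *; import pickle
c=pickle.load(open('top7.pkl','rb'));C=np.array([.534,.0083])
save(c,'t7b.png',(280,185,305,203),30)
f=lambda u,v,z:pix2plane(c,245+(u+.5)/8-.5,175+(v+.5)/8-.5,z)
for n,a in dict(ptr=(375,157,.042),stud30=(407,144,.030),stud34=(407,144,.034)).items():
  p=f(*a);d=p[:2]-C;print(n,p.round(4),np.hypot(*d).round(4),np.degrees(np.arctan2(d[1],d[0])).round(2))
# base ellipse center from green edges
E
```

```text
ptr [ 0.6012 -0.0247  0.042 ] 0.0749 -26.14
stud30 [ 0.609  -0.0376  0.03  ] 0.0879 -31.48
stud34 [ 0.6081 -0.0375  0.034 ] 0.0871 -31.74
```

View pics/t7b.png

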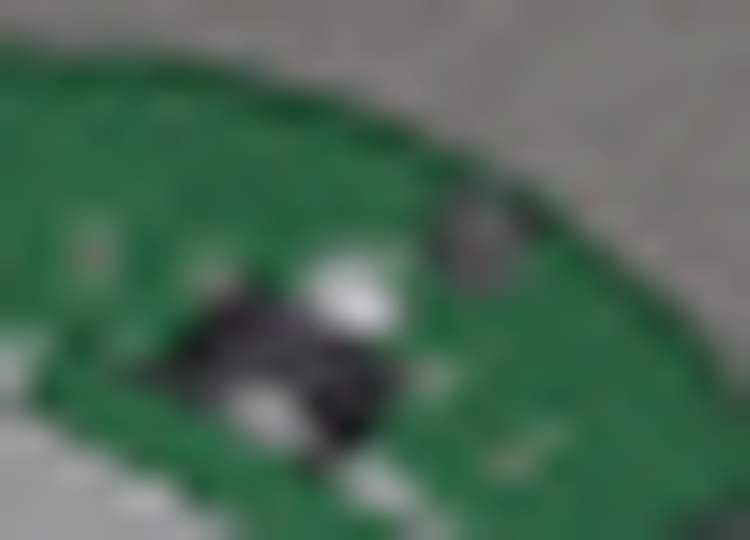

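```bash
python3 - <<'E'
from h import *; import pickle
c=pickle.load(open('side7.pkl','rb'));t=pickle.load(open('top7.pkl','rb'))
C=np.array([.5358,.008])
for a in(-26,-32):
  u=np.array([np.cos(np.radians(a)),np.sin(np.radians(a))])
  h=C-.092*u
  for z in(.05,.058,.105): 
    q=[*h,z];print(a,np.round(q,4),z,(proj(c,q)-[215,195])*8,(proj(t,q)-[245,175])*8)
  q=[*(C+.078*u),.042];print('ptr',(proj(t,q)-[245,175])*8)
  q=[*(C-.045*u),.055];print('barmid',(proj(c,q)-[215,195])*8)
q=[.4576,.057,.0716];print('tcp',(proj(c,q)-[215,195])*8)
im=c["frame"][225:262,265:305,::-1]; cv2.imwrite("pics/s7b.png",cv2.resize(np.clip(im*2.5,0,255).astype(np.uint8),None,fx=16,fy=16,interpolation=cv2.INTER_CUBIC))
E
```

```text
-26 [0.4531 0.0483 0.05  ] 0.05 [616.17153327 433.79231828] [186.31020833 528.3563625 ]
-26 [0.4531 0.0483 0.058 ] 0.058 [616.46677477 414.62122415] [185.48776459 526.01933289]
-26 [0.4531 0.0483 0.105 ] 0.105 [618.24988217 298.0928907 ] [180.45898309 511.72979592]
ptr [375.16925761 141.80933966]
barmid [509.53466482 345.43959418]
-32 [0.4578 0.0568 0.05  ] 0.05 [592.21696897 448.3466795 ] [164.34253316 516.47174139]
-32 [0.4578 0.0568 0.058 ] 0.058 [592.39662893 429.1609761 ] [163.39484618 514.06815981]
-32 [0.4578 0.0568 0.105 ] 0.105 [593.47952013 312.5220158 ] [157.60041493 499.37206534]
ptr [393.47073771 151.45743015]
barmid [497.87127438 352.19561122]
tcp [592.99340024 396.79106028]
```

View pics/s7b.png

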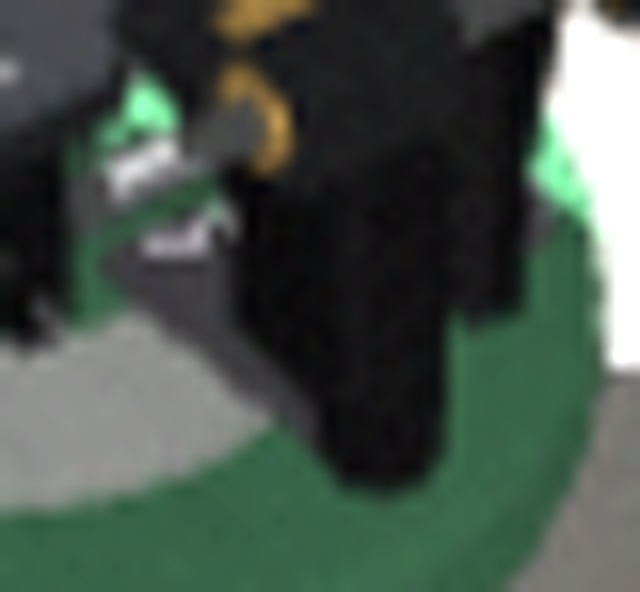

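```bash
python3 - <<'E'
from h import *; import pickle
c=pickle.load(open('side7.pkl','rb'));t=pickle.load(open('top7.pkl','rb'))
for x in(.017,-.017):
  q=np.array([.4576,.057,.0716])+x*np.array([.545,.839,0]);print('fingertip',(proj(c,q)-[215,195])*8)
im=t["frame"][188:226,270:300,::-1]; cv2.imwrite("pics/t7c.png",cv2.resize(np.clip(im*1.5,0,255).astype(np.uint8),None,fx=18,fy=15.5,interpolation=cv2.INTER_CUBIC)) if 0 else cv2.imwrite("pics/t7c.png",cv2.resize(np.clip(im*1.5,0,255).astype(np.uint8),None,fx=15,fy=15,interpolation=cv2.INTER_CUBIC))
E
```

```text
fingertip [547.04958883 420.56564029]
fingertip [638.26232712 373.356789  ]
```

View pics/t7c.png

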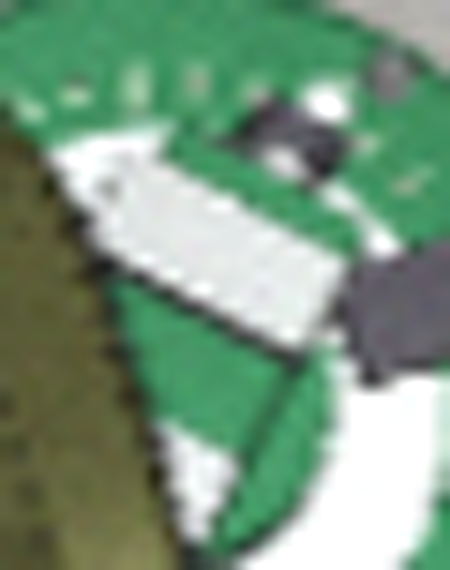

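```bash
python3 -m pendant '[[0,0,0,0,0,0],[0,0,0,0,0,0],[0,0,0,0,0,0],[0,0,-0.15,0,0,0],[0,0,-0.35,0,0,0],[0,0,-0.55,0,0,0],[0.1,0,-0.75,0,0,0],[0.3,0,-0.8,0,0,0]]' 45
python3 -m pendant '[[0.1,-0.05,0,0,0,0],[0.25,-0.1,0,0,0,0],[0.4,-0.15,0,0,0,0],[0.55,-0.2,0,0,0,0],[0.7,-0.25,0,0,0,0],[0.8,-0.3,0,0,0,0],[0.9,-0.3,0,0,0,0],[1,-0.3,0,0,0,0]]' 45
python3 -c "
from h import *
o=env.get_obs(); print(o['time_s'],o['tool_pos'])
import pickle
c=cam('side');pickle.dump(c,open('side8.pkl','wb'));save(c,'s8.png',(215,195,315,275),8)
c=cam('top');pickle.dump(c,open('top8.pkl','wb'));save(c,'t8.png',(245,180,325,250),9)
"
```

```text
time_s: 19.4
tool_pos: [0.4778, 0.08, 0.1539]
tool_rot: [179.7, 0.0, 56.7]
force: [0.8, -0.6, 0.6]
grip_width: 0.0453
time_s: 20.4
tool_pos: [0.5063, 0.1809, 0.1515]
tool_rot: [180.0, 0.0, 56.8]
force: [-0.5, 0.6, -1.0]
grip_width: 0.0448
20.4 [0.50631326 0.18085476 0.15149256]
```

View pics/s8.png

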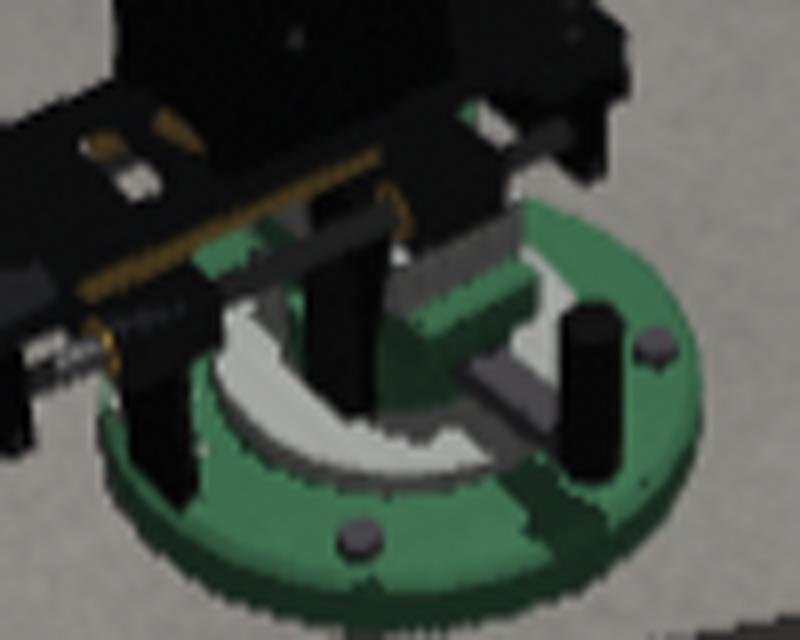

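View pics/t8.png

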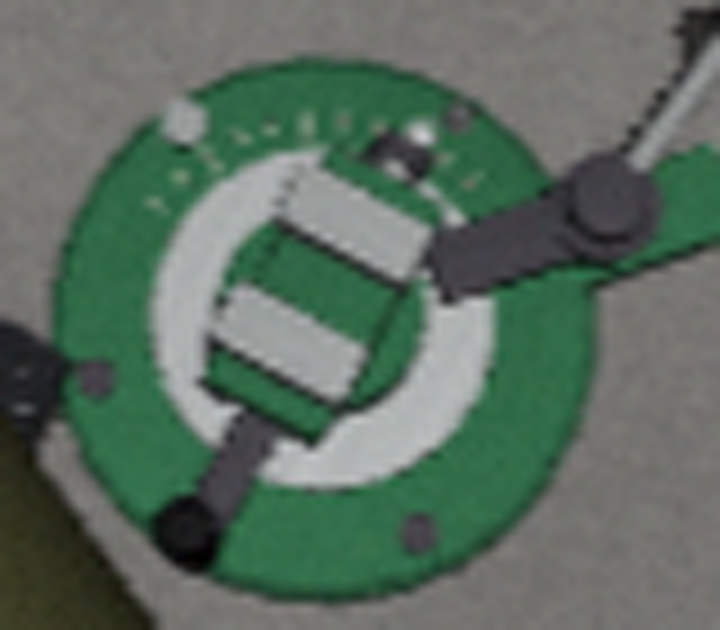

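```bash
python3 - <<'E'
from h import *; import pickle
t=pickle.load(open('top8.pkl','rb'))
f=lambda u,v,z:pix2plane(t,245+(u+.5)/9-.5,180+(v+.5)/9-.5,z)[:2]
ang=lambda d:np.degrees(np.arctan2(d[1],d[0])).round(2)
# base rim fit
im=t["frame"][:,:,::-1].astype(int); hsv=cv2.cvtColor(t["frame"],cv2.COLOR_RGB2HSV)
m=cv2.inRange(hsv,(60,80,40),(95,255,255)); 
ring=cv2.findContours(m,cv2.RETR_EXTERNAL,cv2.CHAIN_APPROX_NONE)[0]; k=max(ring,key=cv2.contourArea)[:,0]
W=np.array([pix2plane(t,u,v,.022)[:2] for u,v in k]);
from scipy.optimize import least_squares
g=lambda p:np.hypot(*(W-p[:2]).T)-p[2]
s=least_squares(g,[.534,.008,.097],loss='cauchy',f_scale=.001); print("base",s.x.round(4))
C=s.x[:2]
h=f(187,533,.105);p=f(420,133,.042)
print('handle',h,ang(C-h),np.hypot(*(h-C)));print('ptr',p,ang(p-C),np.hypot(*(p-C)));print('h->p',ang(p-h))
for a in [((290,215),(412,278)),((322,158),(435,222)),((238,288),(368,355)),((218,332),(345,402))]:
  d=f(*a[1],.101)-f(*a[0],.101); print('jaw',ang(d)+90)
for z in(.03,.034):
  q=f(459,115,z);print('stud',q,ang(q-C),np.hypot(*(q-C)))
q=f(185,121,.029);print('flat',q,ang(q-C))
E
```

```text
base [0.5361 0.0121 0.0952]
handle [0.45373579 0.05489254] -27.44 0.09280425551156359
ptr [ 0.60076021 -0.02400948] -29.2 0.07407350373015392
h->p -28.22
jaw -28.319999999999993
jaw -30.64
jaw -28.159999999999997
jaw -29.700000000000003
stud [ 0.60971791 -0.03799904] -34.25 0.08906357507818245
stud [ 0.60882652 -0.03790499] -34.53 0.08827484789795391
flat [0.60883521 0.05867586] 32.62
```

```bash
python3 - <<'E'
from h import *; import pickle
from scipy.optimize import least_squares
t=pickle.load(open('top8.pkl','rb'))
V=np.array(t["view"]);print('cam',-V[:3,:3].T@V[:3,3])
for nm in('top0.pkl','top8.pkl'):
  t=pickle.load(open(nm,'rb'))
  hsv=cv2.cvtColor(t["frame"],cv2.COLOR_RGB2HSV)
  m=cv2.inRange(hsv,(60,80,30),(95,255,255))
  k=max(cv2.findContours(m,cv2.RETR_EXTERNAL,cv2.CHAIN_APPROX_NONE)[0],key=cv2.contourArea)[:,0]
  W=np.array([pix2plane(t,u,v,.022)[:2] for u,v in k]);a=np.degrees(np.arctan2(*(W-[.534,.01]).T[::-1]))
  for lo in(-45,-40):
   sel=((a>lo)&(a<180))|(a<-100); 
   sel&=~((a>140)&(nm=='top8.pkl'))
   s=least_squares(lambda p:np.hypot(*(W[sel]-p[:2]).T)-.097,[.534,.008],loss='cauchy',f_scale=.001);print(nm,sel.sum(),s.x.round(4),s.cost)
# flange (white disc) r?
c=pickle.load(open('top0.pkl','rb'));print(pix2plane(c,235+295/6,170+432/6,.105))
E
```

```text
cam [ 0.29837661 -0.00514944  1.42710339]
top0.pkl 205 [0.5342 0.007 ] 0.0003824853830882374
top0.pkl 201 [0.5342 0.007 ] 0.000372527969479115
top8.pkl 60 [0.5369 0.0145] 8.993987762653548e-05
top8.pkl 60 [0.5369 0.0145] 8.993987762653548e-05
[ 0.44363704 -0.00058359  0.105     ]
```

```bash
python3 -c "
from h import *
goal(.4555,.0544,.071,61)"
```

```text
shift [-1.346  0.27   0.804] turn [-0.    -0.001 -0.045]
```

```bash
python3 -m pendant '[[-0.12,0.03,0,0,0,0],[-0.25,0.06,0,0,0,0],[-0.38,0.1,0,0,0,0],[-0.5,0.13,0,0,0,-0.01],[-0.63,0.17,0,0,0,-0.02],[-0.75,0.2,0,0,0,-0.03],[-0.88,0.24,0,0,0,-0.04],[-1,0.27,0,0,0,-0.045]]' 45
python3 -c "
from h import *
goal(.4555,.0544,.071,61)"
```

```text
time_s: 21.5
tool_pos: [0.4732, 0.0803, 0.1513]
tool_rot: [180.0, 0.1, 60.8]
force: [1.5, -0.4, -0.0]
grip_width: 0.0448
shift [-0.311 -0.029  0.803] turn [ 0.     0.001 -0.002]
```

```bash
python3 -m pendant '[[-0.16,-0.01,0,0,0,0],[-0.31,-0.03,0.05,0,0,0],[-0.31,-0.03,0.2,0,0,0],[-0.31,-0.03,0.36,0,0,0],[-0.31,-0.03,0.52,0,0,0],[-0.31,-0.03,0.66,0,0,0],[-0.31,-0.03,0.76,0,0,0],[-0.31,-0.03,0.8,0,0,0]]' 45
python3 -m pendant '[[0,0,0,0,0,0],[0,0,0,0,0,0],[0,0,0,0,0,0],[0,0,0,0,0,0],[0,0,0,0,0,0],[0,0,0,0,0,0],[0,0,0,0,0,0],[0,0,0,0,0,0]]' 0 15
python3 -c "
from h import *
C=np.array([.5363,.0095]);feel(C);print(env.get_obs()['tool_pos'])
goal(.4593,.0599,.071,56.8)"
```

```text
time_s: 22.5
tool_pos: [0.4558, 0.0571, 0.0707]
tool_rot: [-179.9, -0.0, 61.0]
force: [-0.6, 0.1, -0.2]
grip_width: 0.045
time_s: 23.5
tool_pos: [0.4566, 0.0568, 0.0719]
tool_rot: [180.0, -0.0, 60.9]
force: [0.1, 0.4, 5.6]
grip_width: 0.0197
t 23.5 ang 149.3 r 0.0927 yaw 60.9 F [0.1 0.4 5.6] Mz 0.027 push F-only -0.47 with Mz -0.13 w 0.0197 z 0.0719
[0.45659731 0.056819   0.07186684]
shift [0.04  0.009 0.009] turn [ 0.    -0.     0.046]
```

```bash
python3 -c "
from h import *
C=np.array([.5363,.0095]);arc(C,[-1,-2.2,-3.4,-4.5,-5])"
```

```text
[[np.float64(0.016), np.float64(0.001), 0, 0, 0, 0.011], [np.float64(0.036), np.float64(0.002), 0, 0, 0, 0.024], [np.float64(0.055), np.float64(0.003), 0, 0, 0, 0.038], [np.float64(0.073), np.float64(0.005), 0, 0, 0, 0.05], [np.float64(0.081), np.float64(0.006), 0, 0, 0, 0.056]]
```

```bash
python3 -m pendant '[[0.016,0.001,0,0,0,0.011],[0.036,0.002,0,0,0,0.024],[0.055,0.003,0,0,0,0.038],[0.073,0.005,0,0,0,0.05],[0.081,0.006,0,0,0,0.056],[0.081,0.006,0,0,0,0.056],[0.081,0.006,0,0,0,0.056],[0.081,0.006,0,0,0,0.056]]'
python3 -c "
from h import *
C=np.array([.5363,.0095]);feel(C);print(env.get_obs()['tool_pos'])"
python3 -m pendant '[[0,0,0,0,0,0],[0,0,0,0,0,0],[0,0,0,0,0,0],[0,0,-0.15,0,0,0],[0,0,-0.35,0,0,0],[0,0,-0.55,0,0,0],[0,-0.1,-0.75,0,0,0],[0.2,-0.3,-0.8,0,0,0]]' 45
python3 -m pendant '[[0.1,-0.1,0,0,0,0],[0.25,-0.2,0,0,0,0],[0.4,-0.3,0,0,0,0],[0.55,-0.4,0,0,0,0],[0.7,-0.5,0,0,0,0],[0.8,-0.5,0,0,0,0],[0.9,-0.5,0,0,0,0],[1,-0.5,0,0,0,0]]' 45
python3 -c "
from h import *
o=env.get_obs(); print(o['time_s'],o['tool_pos'])
import pickle
c=cam('top');pickle.dump(c,open('top9.pkl','wb'));save(c,'t9.png',(245,180,325,250),9)
"
```

```text
time_s: 24.5
tool_pos: [0.4606, 0.0634, 0.0719]
tool_rot: [-180.0, 0.0, 55.9]
force: [-2.3, -0.1, 7.0]
grip_width: 0.0198
t 24.5 ang 144.54 r 0.0929 yaw 55.9 F [-2.3 -0.1  7. ] Mz 0.086 push F-only 1.57 with Mz 2.64 w 0.0198 z 0.0719
[0.46060202 0.06342232 0.07186449]
time_s: 25.5
tool_pos: [0.4482, 0.096, 0.1535]
tool_rot: [179.8, -0.0, 55.7]
force: [0.1, 0.5, -0.3]
grip_width: 0.045
time_s: 26.5
tool_pos: [0.4619, 0.2078, 0.1513]
tool_rot: [-180.0, 0.0, 55.9]
force: [-1.2, -0.8, 0.8]
grip_width: 0.0449
26.5 [0.46186839 0.20779582 0.15127253]
```

View pics/t9.png

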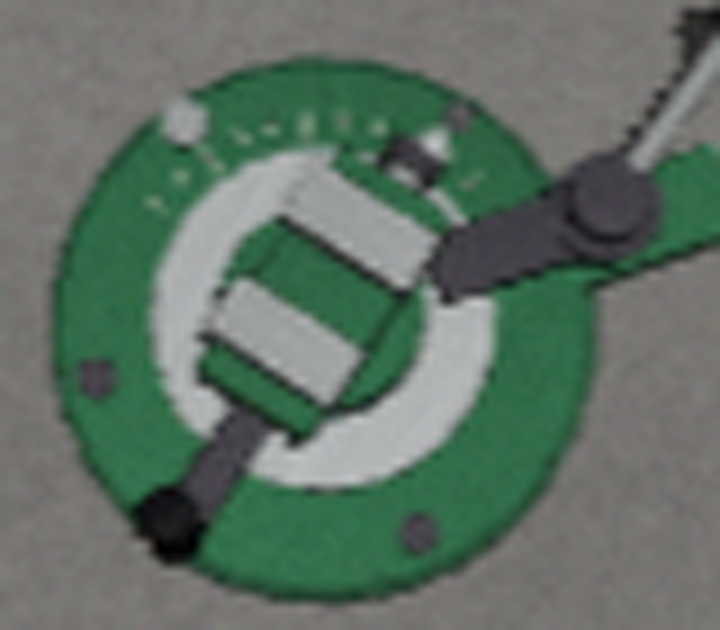

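```bash
cat > an.py <<'E'
from h import *; import pickle,sys
from scipy.optimize import least_squares
t=pickle.load(open('top9.pkl','rb'))
f=lambda u,v,z:pix2plane(t,245+(u+.5)/9-.5,180+(v+.5)/9-.5,z)[:2]
ang=lambda d:np.degrees(np.arctan2(d[1],d[0])).round(2)
# radial edge search for rim
g=t["frame"].astype(float); S=g[:,:,1]-g[:,:,0]
pts=[]
for a in np.radians(np.r_[-40:141:3, 200:265:3]):
    r=np.arange(.085,.112,.0005)
    z=.022 if np.cos(a)>-.2 else .022
    v=[]
    for q in r:
        u,w=proj(t,[.5345+q*np.cos(a),.0098+q*np.sin(a),z]);v.append(cv2.getRectSubPix(S.astype(np.float32),(1,1),(float(u),float(w)))[0,0])
    v=cv2.GaussianBlur(np.array(v,np.float32)[:,None],(1,5),0)[:,0]
    i=np.argmin(np.gradient(v)); pts.append((r[i]*np.cos(a)+.5345,r[i]*np.sin(a)+.0098,a))
P=np.array(pts)
for sel,n in((P[:,2]<2.5,'far'),(P[:,2]<9,'all')):
    s=least_squares(lambda p:np.hypot(*(P[sel,:2]-p[:2]).T)-p[2],[.534,.008,.097],loss='cauchy',f_scale=.0007);print(n,s.x.round(4))
    s2=least_squares(lambda p:np.hypot(*(P[sel,:2]-p[:2]).T)-.097,[.534,.008],loss='cauchy',f_scale=.0007);print(n,s2.x.round(4))
C=s2.x
h=f(170,524,.105);p=f(435,140,.042)
print('handle',h,ang(C-h),np.hypot(*(h-C)));print('ptr',p,ang(p-C),np.hypot(*(p-C)));print('h->p',ang(p-h))
for a in [((285,215),(408,290)),((335,160),(440,238)),((240,280),(365,357)),((210,332),(335,405))]:
  d=f(*a[1],.101)-f(*a[0],.101); print('jaw',ang(d)+90)
for z in(.03,.034):
  q=f(459,115,z);print('stud',q,ang(q-C),np.hypot(*(q-C)))
save(t,'t9b.png',(283,185,308,205),30)
E
python3 an.py
```

```text
far [0.5364 0.0103 0.0957]
far [0.5354 0.009 ]
all [0.5364 0.0104 0.0956]
all [0.5357 0.0092]
handle [0.45675921 0.06046269] -33.01 0.09416635087606247
ptr [ 0.59820374 -0.0292144 ] -31.56 0.07332389143701694
h->p -32.38
jaw -32.400000000000006
jaw -37.769999999999996
jaw -32.55
jaw -31.120000000000005
stud [ 0.60971791 -0.03799904] -32.51 0.08774491469872199
stud [ 0.60882652 -0.03790499] -32.77 0.08694358444925594
```

View pics/t9b.png

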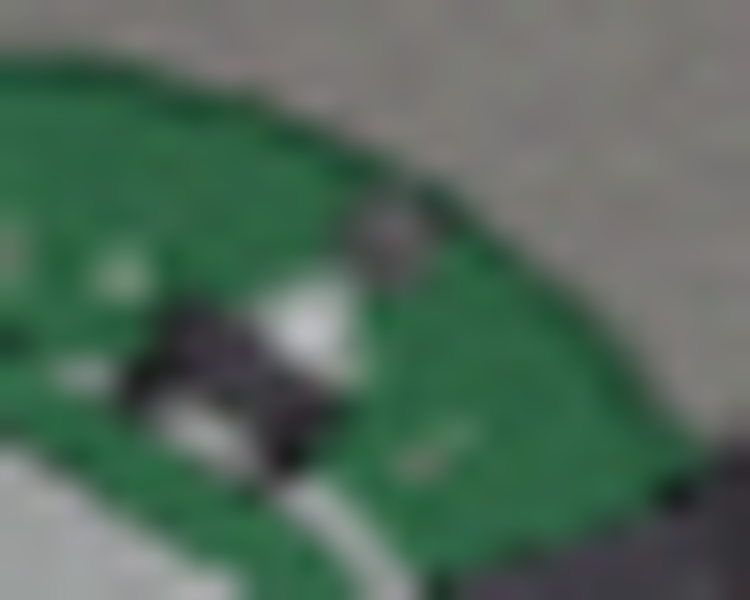

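```bash
python3 - <<'E'
from h import *; import pickle
t=pickle.load(open('top9.pkl','rb'))
for C in([.5357,.0092],[.5364,.0104],[.5345,.0098]):
  for n,u,v,z in(('tip',345,275,.042),('tipbody',305,325,.042),('root',205,440,.042),('stud',390,235,.031),('handle',-1,0,.105)):
    if u<0: p=pix2plane(t,245+170.5/9-.5,180+524.5/9-.5,z)
    else: p=pix2plane(t,283+(u+.5)/30-.5,185+(v+.5)/30-.5,z)
    d=p[:2]-C; print(n,np.degrees(np.arctan2(d[1],d[0])).round(2) if n!='handle' else np.degrees(np.arctan2(-d[1],-d[0])).round(2),np.hypot(*d).round(4))
E
```

```text
tip -32.07 0.0791
tipbody -31.45 0.0724
root -28.71 0.0565
stud -32.54 0.0875
handle -33.0 0.0941
tip -33.08 0.0792
tipbody -32.55 0.0724
root -30.12 0.0565
stud -33.45 0.0875
handle -32.15 0.0941
tip -31.98 0.0805
tipbody -31.36 0.0737
root -28.66 0.0579
stud -32.45 0.0888
handle -33.09 0.0928
```

```bash
python3 -m pendant '[[-0.06,0.12,0,0,0,0],[-0.13,0.25,0,0,0,0],[-0.2,0.37,0,0,0,0],[-0.27,0.5,0,0,0,0],[-0.34,0.62,0,0,0,0],[-0.41,0.75,0,0,0,0],[-0.48,0.87,0,0,0,0],[-0.55,1,0,0,0,0]]' 45
python3 -m pendant '[[-0.06,0.12,0,0,0,0],[-0.13,0.25,0,0,0,0],[-0.2,0.37,0,0,0,0],[-0.27,0.5,0,0,0,0],[-0.34,0.62,0,0,0,0],[-0.41,0.75,0,0,0,0],[-0.48,0.87,0,0,0,0],[-0.55,1,0,0,0,0]]' 45
python3 -m pendant '[[-0.06,0.12,0,0,0,0],[-0.13,0.25,0,0,0,0],[-0.2,0.37,0,0,0,0],[-0.27,0.5,0,0,0,0],[-0.34,0.62,0,0,0,0],[-0.41,0.75,0,0,0,0],[-0.48,0.87,0,0,0,0],[-0.55,1,0,0,0,0]]' 45
python3 -c "
from h import *
goal(.6372,-.1343,.078,56)"
```

```text
time_s: 27.55
tool_pos: [0.5141, 0.1053, 0.1515]
tool_rot: [180.0, 0.0, 55.9]
force: [-0.3, 0.5, -0.5]
grip_width: 0.0446
time_s: 28.55
tool_pos: [0.566, 0.0036, 0.1515]
tool_rot: [180.0, 0.0, 55.9]
force: [0.4, -0.3, 0.1]
grip_width: 0.045
time_s: 29.55
tool_pos: [0.6179, -0.098, 0.1515]
tool_rot: [-180.0, 0.0, 55.9]
force: [0.4, -0.5, -0.9]
grip_width: 0.0452
shift [-0.192  0.363  0.735] turn [-0.     0.    -0.001]
```

```bash
python3 -m pendant '[[-0.08,0.15,0,0,0,0],[-0.15,0.28,0,0,0,0],[-0.19,0.36,0.05,0,0,0],[-0.19,0.36,0.2,0,0,0],[-0.19,0.36,0.35,0,0,0],[-0.19,0.36,0.5,0,0,0],[-0.19,0.36,0.65,0,0,0],[-0.19,0.36,0.72,0,0,0]]' 45
python3 -m pendant '[[0,0,0,0,0,0],[0,0,0,0,0,0],[0,0,0,0,0,0],[0,0,0,0,0,0],[0,0,0,0,0,0],[0,0,0,0,0,0],[0,0,0,0,0,0],[0,0,0,0,0,0]]' 0 20
python3 -c "
from h import *
feel();print(env.get_obs()['tool_pos'])
arc(A,[-2,-4,-6,-8,-10,-12,-14,-16])"
```

```text
time_s: 30.55
tool_pos: [0.636, -0.1329, 0.0781]
tool_rot: [-179.9, 0.0, 55.9]
force: [-0.3, 0.1, 0.1]
grip_width: 0.0451
time_s: 31.55
tool_pos: [0.6365, -0.1342, 0.0801]
tool_rot: [180.0, 0.1, 55.8]
force: [-4.5, -3.3, 5.6]
grip_width: 0.0192
t 31.55 ang -34.52 r 0.0794 yaw 55.8 F [-4.5 -3.3  5.6] Mz -0.026 push F-only -5.25 with Mz -5.58 w 0.0192 z 0.0801
[ 0.63647831 -0.13416937  0.08007074]
[[np.float64(-0.028), np.float64(-0.001), 0, 0, 0, 0.022], [np.float64(-0.055), np.float64(-0.002), 0, 0, 0, 0.044], [np.float64(-0.083), np.float64(-0.005), 0, 0, 0, 0.067], [np.float64(-0.11), np.float64(-0.008), 0, 0, 0, 0.089], [np.float64(-0.138), np.float64(-0.013), 0, 0, 0, 0.111], [np.float64(-0.165), np.float64(-0.018), 0, 0, 0, 0.133], [np.float64(-0.192), np.float64(-0.025), 0, 0, 0, 0.156], [np.float64(-0.219), np.float64(-0.032), 0, 0, 0, 0.178]]
```

```bash
python3 -m pendant '[[-0.038,-0.001,0,0,0,0.031],[-0.076,-0.004,0,0,0,0.061],[-0.114,-0.009,0,0,0,0.092],[-0.152,-0.015,0,0,0,0.122],[-0.192,-0.025,0,0,0,0.156],[-0.219,-0.032,0,0,0,0.178],[-0.219,-0.032,0,0,0,0.178],[-0.219,-0.032,0,0,0,0.178]]'
python3 -c "
from h import *
feel();print(env.get_obs()['tool_pos'])
arc(A,[-1.5,-3,-4.5,-6,-7,-8])"
```

```text
time_s: 32.55
tool_pos: [0.6239, -0.1472, 0.0801]
tool_rot: [179.9, -0.3, 40.0]
force: [4.9, 2.2, 1.0]
grip_width: 0.0193
t 32.55 ang -47.71 r 0.0785 yaw 40.0 F [4.9 2.2 1. ] Mz 0.173 push F-only 5.05 with Mz 7.21 w 0.0193 z 0.0801
[ 0.62389095 -0.14723206  0.0801319 ]
[[np.float64(-0.021), np.float64(0.001), 0, 0, 0, 0.017], [np.float64(-0.041), np.float64(0.001), 0, 0, 0, 0.033], [np.float64(-0.062), np.float64(0.0), 0, 0, 0, 0.05], [np.float64(-0.082), np.float64(-0.001), 0, 0, 0, 0.067], [np.float64(-0.096), np.float64(-0.002), 0, 0, 0, 0.078], [np.float64(-0.109), np.float64(-0.003), 0, 0, 0, 0.089]]
```

```bash
python3 -m pendant '[[-0.021,0,0,0,0,0.017],[-0.041,0,0,0,0,0.033],[-0.062,0,0,0,0,0.05],[-0.082,-0.001,0,0,0,0.067],[-0.109,-0.003,0,0,0,0.089],[-0.109,-0.003,0,0,0,0.089],[-0.109,-0.003,0,0,0,0.089],[-0.109,-0.003,0,0,0,0.089]]'
python3 -c "
from h import *
feel();print(env.get_obs()['tool_pos'])
arc(A,[-1.5,-3,-4.5,-6,-7,-8])"
```

```text
time_s: 33.55
tool_pos: [0.6149, -0.154, 0.0801]
tool_rot: [-180.0, -0.2, 32.0]
force: [2.7, 2.3, 1.1]
grip_width: 0.0194
t 33.55 ang -55.94 r 0.0782 yaw 32.0 F [2.7 2.3 1.1] Mz 0.152 push F-only 3.46 with Mz 5.36 w 0.0194 z 0.0801
[ 0.61487823 -0.15395701  0.08006742]
[[np.float64(-0.02), np.float64(0.0), 0, 0, 0, 0.017], [np.float64(-0.041), np.float64(0.0), 0, 0, 0, 0.033], [np.float64(-0.061), np.float64(-0.0), 0, 0, 0, 0.05], [np.float64(-0.082), np.float64(-0.001), 0, 0, 0, 0.067], [np.float64(-0.095), np.float64(-0.002), 0, 0, 0, 0.078], [np.float64(-0.109), np.float64(-0.004), 0, 0, 0, 0.089]]
```

```bash
python3 -m pendant '[[-0.021,0,0,0,0,0.017],[-0.042,0.002,0,0,0,0.033],[-0.063,0.003,0,0,0,0.05],[-0.084,0.004,0,0,0,0.067],[-0.084,0.004,0,0,0,0.067],[-0.084,0.004,0,0,0,0.067],[-0.084,0.004,0,0,0,0.067],[-0.084,0.004,0,0,0,0.067]]'
python3 -c "
from h import *
feel();print(env.get_obs()['tool_pos'])"
```

```text
time_s: 34.55
tool_pos: [0.6076, -0.1582, 0.0801]
tool_rot: [-179.9, -0.2, 26.0]
force: [2.6, 4.8, 1.7]
grip_width: 0.0198
t 34.55 ang -62.09 r 0.0781 yaw 26.0 F [2.6 4.8 1.7] Mz 0.154 push F-only 4.45 with Mz 6.38 w 0.0198 z 0.0801
[ 0.60764302 -0.15818174  0.08007465]
```

```bash
python3 -m pendant '[[-0.021,0,0,0,0,0.017],[-0.042,0,0,0,0,0.033],[-0.063,0,0,0,0,0.05],[-0.084,0,0,0,0,0.067],[-0.084,0,0,0,0,0.067],[-0.084,0,0,0,0,0.067],[-0.084,0,0,0,0,0.067],[-0.084,0,0,0,0,0.067]]'
python3 -c "
from h import *
feel();print(env.get_obs()['tool_pos'])"
```

```text
time_s: 35.55
tool_pos: [0.6003, -0.1614, 0.0801]
tool_rot: [-179.9, -0.2, 20.0]
force: [3.8, 4.5, 1.9]
grip_width: 0.0192
t 35.55 ang -67.99 r 0.0779 yaw 20.0 F [3.8 4.5 1.9] Mz 0.204 push F-only 5.13 with Mz 7.68 w 0.0192 z 0.0801
[ 0.60029774 -0.16144619  0.08006284]
```

```bash
python3 -m pendant '[[-0.014,0,0,0,0,0.011],[-0.028,0,0,0,0,0.022],[-0.042,0,0,0,0,0.033],[-0.056,0,0,0,0,0.044],[-0.056,0,0,0,0,0.044],[-0.056,0,0,0,0,0.044],[-0.056,0,0,0,0,0.044],[-0.056,0,0,0,0,0.044]]'
python3 -c "
from h import *
feel();print(env.get_obs()['tool_pos'])"
```

```text
time_s: 36.55
tool_pos: [0.5956, -0.1631, 0.0801]
tool_rot: [-179.9, -0.3, 16.0]
force: [4.5, 5.0, 0.5]
grip_width: 0.0195
t 36.55 ang -71.64 r 0.0778 yaw 16.0 F [4.5 5.  0.5] Mz 0.305 push F-only 5.66 with Mz 9.47 w 0.0195 z 0.0801
[ 0.59561199 -0.16305608  0.08008874]
```

```bash
cat >> h.py <<'E'
def avg(n=8):
    L=[]
    for _ in range(n):
        viewer.read_camera("top"); o=env.get_obs();d=o["tool_pos"][:2]-A;f=o["force"]
        t=d[0]*f[1]-d[1]*f[0]; L.append([t/.08,o["wrist_torque"][2]/.08,(t+o["wrist_torque"][2])/.08,(f[0]*d[0]+f[1]*d[1])/np.hypot(*d),np.degrees(np.arctan2(d[1],d[0]))])
    L=np.array(L);print("Fonly,Mz,total,radial,ang",L.mean(0).round(2),"sd",L.std(0).round(2),o["time_s"])
E
python3 -c "
from h import *
avg()"
```

```text
Fonly,Mz,total,radial,ang [  6.01   3.41   9.41  -3.   -71.64] sd [0.21 0.37 0.4  0.63 0.01] 36.95
```

```bash
python3 -m pendant '[[-0.007,0,0,0,0,0.006],[-0.014,0,0,0,0,0.011],[-0.021,0,0,0,0,0.017],[-0.028,0,0,0,0,0.022],[-0.035,0,0,0,0,0.028],[-0.042,0,0,0,0,0.033],[-0.042,0,0,0,0,0.033],[-0.042,0,0,0,0,0.033]]'
python3 -c "
from h import *
avg()"
```

```text
time_s: 37.95
tool_pos: [0.5921, -0.164, 0.0801]
tool_rot: [-179.9, -0.4, 13.1]
force: [5.7, 5.5, -0.9]
grip_width: 0.0194
Fonly,Mz,total,radial,ang [  7.02   2.89   9.91  -3.32 -74.32] sd [0.51 0.4  0.85 0.27 0.01] 38.35
```

```bash
python3 -m pendant '[[-0.007,0,0,0,0,0.006],[-0.014,0,0,0,0,0.011],[-0.021,0,0,0,0,0.017],[-0.028,0,0,0,0,0.022],[-0.035,0,0,0,0,0.028],[-0.035,0,0,0,0,0.028],[-0.035,0,0,0,0,0.028],[-0.035,0,0,0,0,0.028]]'
python3 -c "
from h import *
avg()"
```

```text
time_s: 39.35
tool_pos: [0.5891, -0.1647, 0.0801]
tool_rot: [-179.8, -0.4, 10.5]
force: [6.9, 5.8, -1.2]
grip_width: 0.0194
Fonly,Mz,total,radial,ang [  8.17   2.93  11.09  -3.27 -76.61] sd [0.53 0.35 0.66 0.44 0.01] 39.75
```

```bash
python3 -m pendant '[[0.015,0,0,0,0,0],[0.03,0,0,0,0,0],[0.03,0,0,0,0,0],[0.03,0,0,0,0,0],[0.03,0,0,0,0,0],[0.03,0,0,0,0,0],[0.03,0,0,0,0,0],[0.03,0,0,0,0,0]]'
python3 -c "
from h import *
avg(4)"
python3 -m pendant '[[0,0,0,0,0,0],[0,0,0,0,0,0],[0,0,0,0,0,0],[0,0,0,0,0,0],[0,0,-0.15,0,0,0],[0,0,-0.35,0,0,0],[0,0,-0.55,0,0,0],[0,0,-0.75,0,0,0]]' 45
python3 -c "
from h import *
avg(4);import pickle
c=cam('side');save(c,'s10.png',(215,120,335,280),4)"
```

```text
time_s: 40.75
tool_pos: [0.5891, -0.1647, 0.08]
tool_rot: [-179.8, -0.0, 10.5]
force: [-0.4, 5.2, 4.7]
grip_width: 0.0194
Fonly,Mz,total,radial,ang [  0.8    3.02   3.82  -6.   -76.62] sd [0.59 0.35 0.41 0.36 0.01] 40.95
time_s: 41.95
tool_pos: [0.5894, -0.1679, 0.1567]
tool_rot: [179.9, -0.1, 10.3]
force: [-0.1, -1.1, 0.1]
grip_width: 0.045
Fonly,Mz,total,radial,ang [  0.52   0.26   0.78   0.52 -76.4 ] sd [0.81 0.53 0.9  0.6  0.51] 42.15
```

```bash
python3 -m pendant '[[0,0.1,0,0,0,0],[0,0.2,0,0,0,0],[0,0.35,0,0,0,0],[0,0.5,0,0,0,0],[0,0.65,0,0,0,0],[0,0.8,0,0,0,0],[0,0.95,0,0,0,0],[0,1,0,0,0,0]]'
python3 -c "
from h import *
import pickle
c=cam('top');pickle.dump(c,open('top10.pkl','wb'));save(c,'t10.png',(245,180,325,250),9)
c=cam('side');save(c,'s10.png',(215,140,325,280),4)"
```

```text
time_s: 43.2
tool_pos: [0.6068, -0.268, 0.1543]
tool_rot: [180.0, 0.0, 10.2]
force: [0.9, -0.9, -0.2]
grip_width: 0.0449
```

View pics/t10.png

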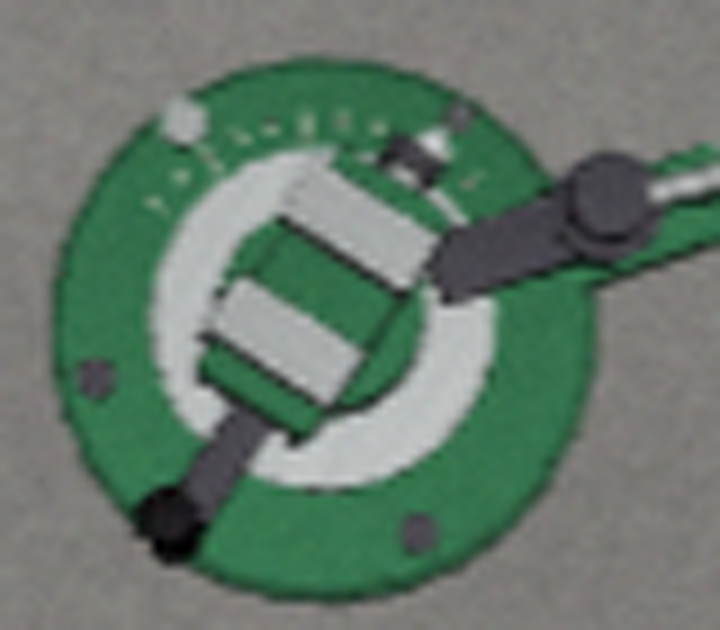

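View pics/s10.png

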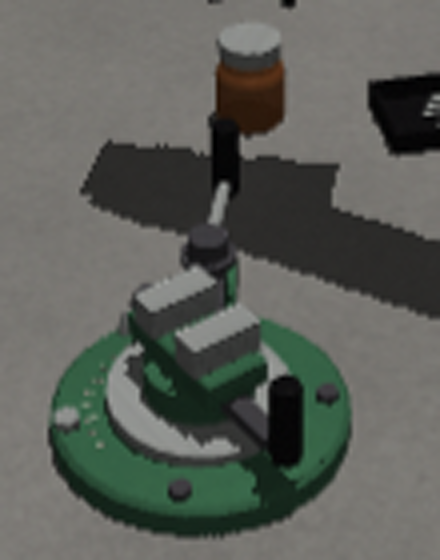

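The head has not moved since I set it: pointer tip at (435,140), stud at (459,115), handle at (170,525). The jar and tray are where they were, and the gripper is clear, so I am handing in.

```bash
python3 -c "
from h import *
print(env.sign_off())"
```

```text
the job is handed in; nothing more can be done
None
```

I released the clamp, lined the pointer up with the pointed stud, tightened the clamp again and handed the job in at about 43 s. No verdict was reported.

- **Releasing the clamp:** I swung the lever back until it hit its open stop. I pushed about 36 N into the stop by mistake, and the fingers were forced open to 38 mm. I then backed off, and the side camera showed the lever at the stop.
- **Setting the head:** The first swing left the pointer about 4.5° short. The gripper position had suggested it was closer than that, but the camera showed otherwise, so I regripped the handle and corrected it. The last pictures put the pointer within about 0.5 to 1° of the stud, against 3.3° allowed. The axis position is only known to about 2 mm, which could add about 1°.
- **Tightening:** The push read at rest rose from about 5.4–6.4 N while free to 11.1 N, about 4 to 5 N over the free push. I aimed for 4 N over, so it may be slightly on the tight side. Part of that figure is the twist measured at the wrist: the sideways force alone rose from about 3.5–4.5 N to 8.2 N. The reading also drifts by about 1 N.
- **Last checks:** The lever did not move as I unloaded it before letting go, and the head was in the same place in the pictures before and after tightening. The arm was clear, and the jar and tray looked untouched. I did not check the scale and graver in the last pictures, but the arm never went near them.

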